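Click the spice rack's stop home behind the row

ROBOT

A 7-joint arm with a two-finger parallel gripper is mounted at the origin on a cart in front of the work surface, level with it; the furniture and walls round the work are solid. World frame = base frame: x ahead of the robot, y to its left, z up, the work surface at z = 0. Lengths are in m, angles in degrees, forces in N, time in s.
With the tool pointing down it reaches from about 0.425 to 0.95 m from the base axis. Payload 16.7 kg.
Tool frame: the origin (TCP) lies midway between the tips of the shut fingers; the grasp point (between the pads) lies 19 mm behind it; z points along the fingers, x is the direction in which the jaws open and shut, and the axes are right-handed (so a half turn about z gives the same grasp; the last joint's range is limited). The gripper opens to 94 mm and grips with 3 to 60 N. Pads are 16 mm wide; open, the fingers measure 119 mm over their backs; the gripper's body (75 mm by 177 mm) begins 78 mm behind the grasp point.
Start: joints at [54.803, 24.414, 4.234, 92.017, -1.954, 63.644, -3.845], TCP at [0.303, -0.603, 0.205] pointing down, gripper open.
Joint ranges: [-163.25, 163.25], [-28.42, 122.38], [-70.27, 78.77], [12.13, 141.07], [-58.53, 238.53], [9.26, 117.41], [-156.51, 156.51]. Speed limits (degrees/s): [108.29, 108.29, 136.94, 136.94, 172.46, 172.46, 172.46].

INTERFACE

Orientations are given as [roll, pitch, yaw] about the fixed x, y, z axes, in that order (R = Rz(yaw) Ry(pitch) Rx(roll)).
In Python, from plant import r gives the robot as it stands. The module is installed in compiled form; this text tells all that it offers.
- The arm moves only by the tool send_rows, never from a script. Its argument "targets" is a list that holds one entry, the list of rows, each a list of 7 numbers: the shift along the tool's x, y, z in cm, then the turn, a rotation vector about the tool's x, y, z in degrees, then the opening in per cent of the stroke, from 0 (shut) to 100 (fully open). A call has 1 to 5 rows; each row shifts and turns the commanded pose from where the row before left it, along the tool's axes as they then stand; what a row does not reach is not made up. A row lasts 1/12 s, in which the tool goes at most 41.7 mm and 7.16 degrees, less where a joint would pass 70% of its speed; a pose out of reach is approached as far as the arm can. A call with a gripper value outside its range is refused whole. The fingers move at their own pace and stop on an object; the grip force is fixed at half the most. Time passes only in rows, so rows that do not move let the fingers close. It gives the time, the measured TCP pose, the force and the opening at its end, in the units of the state.
- r.state(): the state, without advancing time (a new reading comes with each control period).
- r.capture(name): name is "scene" or "top"; returns a dict with "pixels" (384x512x3 uint8, blue, green, red), "range_z" (384x512 float32, m along the optical axis (not along the pixel's ray), 0 where there is no reading), "intrinsics" (3x3 intrinsics, pixels), "eye" and "orientation" of the camera in the world. Camera axes: x right, y down, z forward; pixel columns grow to the right and rows downward; lengths in m; the calibration is good to about 2 mm. A picture is of the moment at which its call begins.
- r.sign_off(): hands the job in, once; it reports no verdict.
The state is a dict: "t": time; "q": joint angles; "qvel": joint speeds; "effort": joint torques, N m; "position": TCP position; "tool_rot": TCP orientation; "contact_force": force on the tool from outside, world axes, zero at the start; "torque": the same for the moment, N m; "opening": opening from 0.0 (shut) to 1.0 (fully open).
Only numpy, scipy, OpenCV 4.12 (cv2) and the standard library are available. Lean on these libraries where they do the work, as an engineer would, in place of code of your own. Each camera call takes 0.05 s, during which the arm holds its last target. There are 200 camera calls.

TASK

Some jars have been taken out of the spice rack and the three left in it stand loosely. With the fingertips push the rack's sliding stop from behind, on through the clicks of empty places, so that it gathers the three jars towards the tall end board and drops into the groove for three jars, the last click before the row is tight; leave it resting in that groove and come away. Only push the stop: do not grip it, touch or lift the jars or squeeze the row hard, and leave the other things where they stand.

Things in the scene. Friction and masses are not known exactly. Their poses are not given: they have to be found in the camera images.
- spice_rack: Wooden spice rack fixed to the worktop, 88 mm wide (x), 294 mm long (y); origin at the centre of its underside, z up; the jars stand on its floor 16 mm up. Tall end board (100 mm high, inner face y = +135 mm) at +y, low one (58 mm high, y = -135 to -147 mm) at -y. Two 10 mm steel rods along y at x = -27 and +27 mm, 40 mm up, hem in the jars; V-grooves every 42 mm in the front rod (x = -27).
- stop (a joint): Travel of the sliding stop along the rods to rack +y, m; starts between 0 and 0.05; its jar-side face is at rack y = -0.090 + this. Its nose drops into grooves at 0.014 (room for 5 jars), 0.056 (4), 0.098 (3: the one wanted), 0.140, 0.182. Friction 1 N plus that of the jars pushed. A groove pulls it in from 5 mm (3 mm with the jars) either side: the push dips to nothing. Leaving takes 8 to 15 N.
- nose (a joint): Drop of the spring nose with the red button head in the stop's front block, m: about 0 while it rides on the plain rod, about 0.0028 when fully down in a groove. In the groove for 3 jars the closed-up row has about 4.5 mm of play in all before it is tight.
- jar_0: Spice jar with dark cap, 41 mm diameter, 105 mm tall, 0.11 kg, standing in the rack, number 1 counted from the tall end board; origin at the centre of its underside.
- jar_1: Spice jar with dark cap, 41 mm diameter, 105 mm tall, 0.11 kg, standing in the rack, number 2 counted from the tall end board; origin at the centre of its underside.
- jar_2: Spice jar with dark cap, 41 mm diameter, 105 mm tall, 0.11 kg, standing in the rack, number 3 counted from the tall end board; origin at the centre of its underside.
- spare_jar: Fourth spice jar like those in the rack, standing on the worktop past the tall end board; leave it there. Origin at the centre of its underside.
- green_mug: Green and white mug, 90 mm diameter, 107 mm tall, on the worktop; leave it. Origin under its middle.
- coffee_jar: Glass coffee jar with green lid, 89 mm diameter, 137 mm tall, on the worktop; leave it. Origin at the centre of its underside.
- lemon: Lemon, 78 x 55 x 56 mm, on the chopping board at the right; leave it. Origin under its middle.
- push_point (a point): Point on the back (-y) face of the stop's upright wooden plate, on its centre line, 100 mm above the worktop, to be pushed to rack +y; axes as the rack's. Plate 88 (x) x 10 (y) x 104 mm, 18 to 122 mm up, felt on its jar side. Behind it black blocks on the rods (x = 16 to 38 mm either side) reach 24 mm back, 54 mm high; a red button head at x = -27 mm reaches 83 mm.
Not all that is in view belongs to the job. Leave any turquoise look-alike of the jar_0 alone.

How it is judged (in metres and radians):
At the end, for the whole second after the job is handed in: Stop at rest with its nose dropped at least 1.8 mm in the groove for three jars (travel 0.098 m within 3.5 mm); the three jars upright (0.1 rad) and still on the rack floor between stop and tall end board; spare jar, mug, coffee jar and lemon within 20 mm of their places (value of joint stop between 0.0945 and 0.1015 m and value of joint nose above 0.0018 m and velocity of joint stop between -0.01 and 0.01 m/s and angle between each of jar_0, jar_1, jar_2's own z axis and vertical below 0.1 rad and linear speed of each of jar_0, jar_1, jar_2 below 0.02 m/s and z of each of jar_0, jar_1, jar_2 in the frame of spice_rack below 0.02 m and y of each of jar_0, jar_1, jar_2 in the frame of spice_rack above 0.02 m and not (distance of spare_jar from where it was at the start of the episode above 0.02 m) and not (distance of green_mug from where it was at the start of the episode above 0.02 m) and not (distance of coffee_jar from where it was at the start of the episode above 0.02 m) and not (distance of lemon from where it was at the start of the episode above 0.02 m)); the robot touches nothing.
It fails at once if the robot touches a jar in the rack (over 1 N) (contact force between any of the fingers, the arm and jar_0 above 1 N or contact force between any of the fingers, the arm and jar_1 above 1 N or contact force between any of the fingers, the arm and jar_2 above 1 N).
It fails at once if the robot reaches round the stop to its felt side, as in gripping it (over 1 N) (contact force between the fingers and stop_felt above 1 N).
It fails at once if a jar in the rack is lifted (15 mm) or tipped (0.35 rad) (z of any of jar_0, jar_1, jar_2 in the frame of spice_rack above 0.031 m or angle between any of jar_0, jar_1, jar_2's own z axis and vertical above 0.35 rad).
It fails at once if the row is squeezed hard (over 25 N between stop and jar) (contact force between stop_felt and jar_2 above 25 N).
It fails at once if a bystander is moved by more than 20 mm (distance of any of spare_jar, green_mug, coffee_jar, lemon from where it was at the start of the episode above 0.02 m).
It also fails if it takes over 40 s, if anything falls off the work surface, if the arm or the gripper's body presses on something with over 40 N, if the wrist force passes 120 N, or if a joint passes its speed limit or range.

## Working session

There is one attempt and no reset: what is moved stays moved. The work goes in short steps, Python scripts to look and compute and a tool call to move; the robot and the scene stay as the last step left them, time stands still between calls to the robot, and variables do not carry over. Pictures are saved under pics/ and viewed, about 8 in all and at most 12, crops included, and the job is handed in when it is done.

Besides the shell and the picture viewer there is one more tool, called after "Emit:" as name(argument=value, ...), one argument or row to a line, values as JSON. send_rows: Moves the arm, as the interface text tells. Its arguments: {"type":"object","properties":{"targets":{"type":"array"}},"required":["targets"]}

```bash
mkdir -p pics; cat > h.py <<'E'
import numpy as np, cv2
from plant import r
def cap(n):
    c=r.capture(n); np.savez(''+n+'.npz',**{k:np.array(v) for k,v in c.items()}); return c
def cloud(c):
    K=np.array(c['intrinsics']);z=np.array(c['range_z']);v,u=np.mgrid[:z.shape[0],:z.shape[1]]
    P=np.stack([(u-K[0,2])/K[0,0]*z,(v-K[1,2])/K[1,1]*z,z],-1)
    return P
E
python3 - <<'E'
from h import *
print(r.state())
for n in('scene','top'):
    c=cap(n); cv2.imwrite(f'pics/{n}0.png',c['pixels']); print(n,c['eye'],c['orientation'],c['intrinsics'])
E
```

```text
{'t': 0.0, 'q': array([54.802122  , 24.44892277,  4.23048543, 92.05191552, -1.95452143,
       63.64479711, -3.84544145]), 'qvel': array([-0.05555624,  0.01111652,  0.04528828, -0.01919476, -0.10442422,
       -0.04720265, -0.01101854]), 'effort': array([ 9.43412670e-04, -9.35813212e+01,  3.66770603e+00, -4.54200375e+01,
       -4.85933956e-02,  1.98197452e-02,  1.87215837e-04]), 'position': array([ 0.30236031, -0.60299402,  0.20478616]), 'tool_rot': array([ 1.79995651e+02,  7.33809161e-02, -6.33701009e+01]), 'contact_force': array([0.24576172, 0.00713503, 0.33936557]), 'torque': array([-0.02189884,  0.05498889,  0.02787736]), 'opening': 0.9999024899564019}
scene [ 0.69480711 -1.03688092  1.4288065 ] [-1.44806843e+02  2.32324424e-02  1.24325919e+01] [[425.44303156   0.         258.23413708]
 [  0.         425.44303156 191.37454166]
 [  0.           0.           1.        ]]
top [-0.21564511  0.24516219  1.42353302] [-1.49494400e+02 -2.41157064e-02 -1.18298843e+02] [[487.54615857   0.         255.16013477]
 [  0.         487.54615857 196.43757757]
 [  0.           0.           1.        ]]
```

View pics/scene0.png

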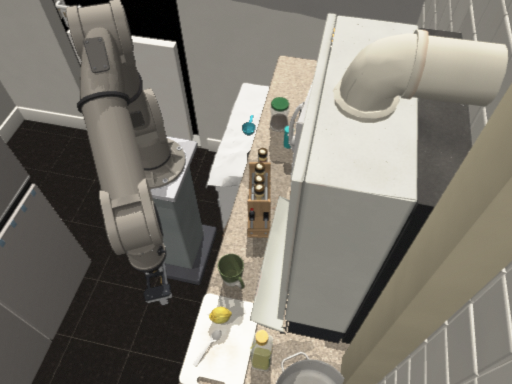

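View pics/top0.png

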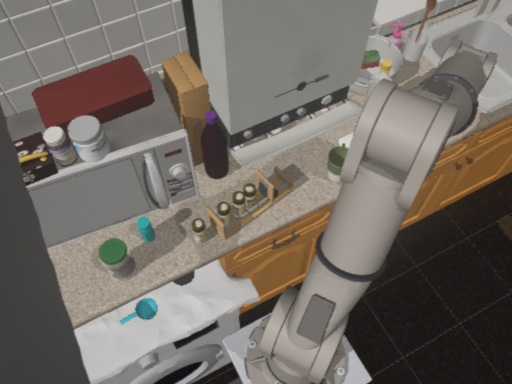

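Scene: rack at about (260,205), the mug at (231,268), lemon (220,315), overhead hood to the right. Top: rack from (215,220) tall end to (285,185) low end, spare jar (199,228). Now measure.

```bash
cat >> h.py <<'E'
from scipy.spatial.transform import Rotation as Ro
def world(c):
    R=Ro.from_euler('xyz',np.array(c['orientation']),degrees=True).as_matrix()
    return cloud(c)@R.T+np.array(c['eye'])
E
python3 - <<'E'
from h import *
ims=[]
for n,(x0,y0,w,h) in (('scene',(225,135,65,110)),('top',(185,165,115,85))):
    c=dict(np.load(n+'.npz')); W=world(c); np.save(n+'W.npy',W)
    im=c['pixels'][y0:y0+h,x0:x0+w]; ims.append(cv2.resize(im,None,fx=5,fy=5,interpolation=cv2.INTER_CUBIC))
    for p in ([(260,190),(258,200),(231,268),(220,315),(280,103),(300,150),(340,250)] if n=='scene' else [(199,222),(224,206),(250,186),(113,248),(338,160),(215,150),(250,100)]): print(n,p,W[p[1],p[0]].round(3))
H=600;out=np.zeros((H,800,3),np.uint8)
a=ims[0][:550,:325];out[:a.shape[0],:a.shape[1]]=a
b=cv2.resize(ims[1],(470,347));out[:347,330:800]=b
cv2.imwrite('pics/crop.png',out)
# rack points: combine, height bands
Wt=np.load('topW.npy');Ws=np.load('sceneW.npy')
for nm,W in(('s',Ws),('t',Wt)):
    m=(W[...,0]>.35)&(W[...,0]<.95)&(W[...,1]>-.3)&(W[...,1]<.4)
    for lo,hi in((.095,.125),(.05,.065)):
        q=(m&(W[...,2]>lo)&(W[...,2]<hi)).astype(np.uint8)
        nn,l,s,ce=cv2.connectedComponentsWithStats(q)
        for i in range(1,nn):
            if s[i,4]>8:
                P=W[l==i]; print(nm,lo,s[i],P.mean(0).round(3),P.min(0).round(3),P.max(0).round(3))
E
```

```text
scene (260, 190) [ 0.501 -0.128  0.121]
scene (258, 200) [ 0.503 -0.174  0.119]
scene (231, 268) [ 0.456 -0.415  0.015]
scene (220, 315) [ 0.471 -0.605  0.063]
scene (280, 103) [0.49  0.327 0.142]
scene (300, 150) [ 0.662 -0.555  0.874]
scene (340, 250) [ 0.769 -0.618  0.669]
top (199, 222) [0.471 0.069 0.102]
top (224, 206) [ 0.474 -0.019  0.122]
top (250, 186) [ 0.501 -0.123  0.121]
top (113, 248) [0.494 0.328 0.136]
top (338, 160) [ 0.498 -0.465  0.034]
top (215, 150) [ 0.643 -0.074  0.172]
top (250, 100) [ 0.659 -0.209  0.318]
s 0.095 [270 106  20  12 106] [0.494 0.302 0.112] [0.446 0.285 0.095] [0.533 0.343 0.125]
s 0.095 [285 126   4   9  28] [0.542 0.212 0.106] [0.533 0.197 0.095] [0.551 0.239 0.114]
s 0.095 [289 143   5   5  12] [0.576 0.127 0.109] [0.566 0.123 0.097] [0.585 0.13  0.123]
s 0.095 [258 148  10   9  77] [0.468 0.07  0.105] [0.448 0.05  0.096] [0.488 0.093 0.113]
s 0.095 [249 162  22  34 309] [ 0.484 -0.064  0.114] [ 0.427 -0.14   0.095] [0.515 0.03  0.125]
s 0.095 [292 164   3   6  12] [0.601 0.016 0.112] [0.597 0.009 0.1  ] [0.605 0.025 0.124]
s 0.095 [270 195 
[... 2951 characters left out ...]
[0.626 0.288 0.057] [0.612 0.163 0.05 ] [0.639 0.4   0.065]
t 0.05 [233 208  13   5  30] [ 0.471 -0.068  0.058] [ 0.464 -0.088  0.051] [ 0.491 -0.055  0.064]
t 0.05 [208 216   6   6   9] [0.487 0.027 0.056] [0.475 0.024 0.052] [0.502 0.029 0.063]
t 0.05 [223 218   8   6  16] [ 0.456 -0.016  0.059] [ 0.453 -0.028  0.052] [ 0.459 -0.003  0.064]
t 0.05 [214 223  12  11  22] [0.44  0.015 0.056] [0.424 0.006 0.051] [0.471 0.023 0.064]
t 0.05 [141 229  12   8  30] [0.534 0.221 0.058] [0.528 0.204 0.05 ] [0.548 0.239 0.064]
t 0.05 [194 233  12   5  25] [0.451 0.08  0.057] [0.444 0.063 0.051] [0.464 0.096 0.065]
t 0.05 [109 256  24  19  77] [0.459 0.33  0.056] [0.448 0.294 0.05 ] [0.487 0.37  0.064]
```

View pics/crop.png

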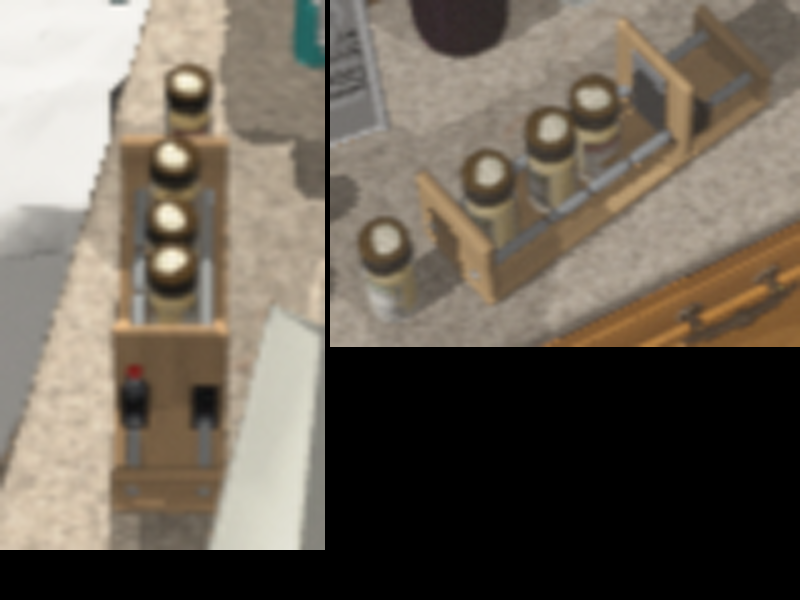

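Crop: stop plate's back with red button (left panel 133,372) and blocks; three loose jars with caps about (172,155), (172,215), (172,262). Rack is turned about +11.3°, stop at travel ≈0.037. Check for clearance on the right side.

```bash
python3 - <<'E'
from h import *
P=np.concatenate([np.load(n+'W.npy').reshape(-1,3) for n in('scene','top')])
for y0 in np.arange(-.5,.1,.1):
  o=[]
  for z0,z1 in((.02,.1),(.1,.2),(.2,.3),(.3,.4),(.4,.6),(.6,1)):
    q=P[(P[:,1]>y0)&(P[:,1]<y0+.1)&(P[:,2]>z0)&(P[:,2]<z1)&(P[:,0]>.556)]
    o.append(round(float(np.percentile(q[:,0],1)),3) if len(q)>5 else None)
  print(round(y0,1),o)
a=np.array([.521,-.260]);b=np.array([.4655,.017]);u=(b-a)/np.linalg.norm(b-a);c=(a+b)/2
print('yaw',np.degrees(np.arctan2(u[1],u[0]))-90,c,u)
# refine yaw w/ top of plate and stop back face
for n in('scene','top'):
  W=np.load(n+'W.npy').reshape(-1,3);d=W[:,:2]-c;ry=d@u;rx=d@np.array([u[1],-u[0]])
  m=(abs(rx)<.05)
  t=m&(abs(W[:,2]-.122)<.004)&(ry>-.08)&(ry<-.04)&(rx<.045);print(n,'plate top n',t.sum(),'ry',np.percentile(ry[t],[5,50,95]).round(4),'rx',rx[t].min().round(3),rx[t].max().round(3))
  t=m&(W[:,2]>.06)&(W[:,2]<.112)&(ry<-.045)&(ry>-.09)&(abs(rx)<.012);print('face',t.sum(),np.percentile(ry[t],[5,50,95]).round(4))
  t=m&(abs(W[:,2]-.1)<.004)&(ry>.12)&(ry<.16);print('tall top',t.sum(),np.percentile(ry[t],[5,50,95]).round(4),rx[t].min().round(3),rx[t].max().round(3))
  t=m&(abs(W[:,2]-.058)<.004)&(ry<-.12)&(ry>-.16);print('low top',t.sum(),np.percentile(ry[t],[5,50,95]).round(4),rx[t].min().round(3),rx[t].max().round(3))
  for k in range(-27,28,54): 
    t=(abs(W[:,2]-.122)<.006)&(ry>-.05)&(ry<.13)
  print('caps ry',np.histogram(ry[t],bins=np.arange(-.05,.131,.01))[0])
E
```

```text
-0.5 [0.596, 0.568, 0.649, 0.651, 0.653, 0.664]
-0.4 [0.594, 0.569, 0.647, 0.651, 0.653, 0.655]
-0.3 [0.557, 0.57, 0.652, 0.653, 0.653, 0.654]
-0.2 [0.606, 0.571, 0.652, 0.654, 0.654, 0.655]
-0.1 [0.634, 0.636, 0.645, 0.727, 0.948, 0.953]
-0.0 [0.596, 0.585, 0.582, 0.598, 0.746, 0.953]
yaw 11.329819935739096 [ 0.49325 -0.1215 ] [-0.19645648  0.98051254]
scene plate top n 56 ry [-0.0646 -0.0598 -0.0531] rx -0.038 0.044
face 50 [-0.0658 -0.0622 -0.0599]
tall top 38 [0.1321 0.1387 0.1462] -0.04 0.044
low top 53 [-0.1503 -0.1436 -0.1365] -0.04 0.042
caps ry [13  7  1 15 23 19 18 11 25 30 23 11  6 12 21 33 27 11]
top plate top n 61 ry [-0.0603 -0.0559 -0.0517] rx -0.042 0.043
face 44 [-0.054  -0.0512 -0.0487]
tall top 84 [0.135  0.1404 0.1466] -0.044 0.043
low top 70 [-0.1464 -0.1401 -0.135 ] -0.043 0.045
caps ry [11 10  1 11 37 37 38 21 44 43 36 22  0  2 26 36 35 23]
```

Emit:
send_rows(
  targets=[
    [[0, 0, 0, 0, 0, 5.1, 0], [0, 0, 0, 0, 0, 5.1, 0], [0, 0, 0, 0, 0, 5.1, 0], [-1.5, -1.3, 0, 0, 0, 0, 0], [-2.6, -2.2, 0, 0, 0, 0, 0]],
  ],
)

```text
t: 0.52
position: [0.3264, -0.558, 0.2047]
tool_rot: [179.9, -0.0, -79.0]
contact_force: [-0.0, 0.0, -0.6]
opening: 0.682
```

Emit:
send_rows(
  targets=[
    [[-2.7, -2.3, 0, 0, 0, 0, 0], [-2.7, -2.3, 0, 0, 0, 0, 0], [-2.7, -2.3, 0, 0, 0, 0, 0], [-2.7, -2.3, 0, 0, 0, 0, 0], [-2.7, -2.3, 0, 0, 0, 0, 0]],
  ],
)

```text
t: 0.93
position: [0.4154, -0.3996, 0.2053]
tool_rot: [180.0, 0.0, -78.7]
contact_force: [0.6, -0.9, 0.1]
opening: 0.328
```

Emit:
send_rows(
  targets=[
    [[-2.7, -2.3, 0, 0, 0, 0, 0], [-2.7, -2.3, 0, 0, 0, 0, 0], [-2.7, -2.3, 0, 0, 0, 0, 0], [-2.7, -2.3, 0, 0, 0, 0, 0], [0, 0, 0, 0, 0, 0, 0]],
  ],
)

```text
t: 1.35
position: [0.4874, -0.2706, 0.2054]
tool_rot: [-179.9, 0.1, -78.2]
contact_force: [0.5, 0.2, 0.3]
opening: 0.008
```

Emit:
send_rows(
  targets=[
    [[-2.0, -1.7, 0, 0, 0, 0, 0], [-1.9, -1.7, 0, 0, 0, 0, 0], [0, 0, 3.5, 0, 0, 0, 0], [0, 0, 3.5, 0, 0, 0, 0], [0, 0, 0, 0, 0, 0, 0]],
  ],
)

```text
t: 1.77
position: [0.5066, -0.231, 0.1301]
tool_rot: [179.6, 0.2, -78.6]
contact_force: [-1.0, -0.6, -0.0]
opening: 0.006
```

```bash
python3 - <<'E'
from h import *
s=r.state();print(s['t'],s['position'],s['tool_rot'],s['contact_force'],s['opening'])
d=s['position'][:2]-[.49325,-.1215];u=np.array([-.19646,.98051]);print('rack y',d@u,'rack x',d@[u[1],-u[0]])
c=cap('top');cv2.imwrite('pics/top1.png',cv2.resize(c['pixels'][110:270,170:370],None,fx=3,fy=3,interpolation=cv2.INTER_CUBIC))
E
```

```text
1.7667 [ 0.50657753 -0.23097407  0.13008977] [179.61030996   0.23736532 -78.61051124] [-0.95806691 -0.60038221 -0.03892324] 0.006467560992199212
rack y -0.10995874646966167 rack x -0.008439497296899603
```

View pics/top1.png

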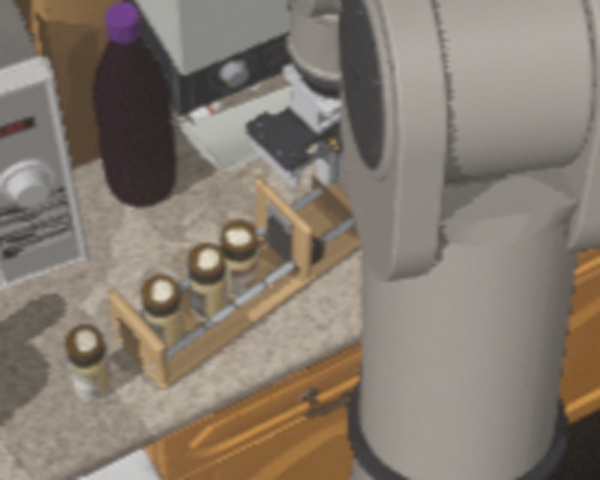

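Picture: fingers behind the stop, body clear above; jars at crop (160,295), (207,262), (240,240). Descend and centre.

Emit:
send_rows(
  targets=[
    [[0, -0.8, 1.2, 0, 0, 0, 0], [0, 0, 1.2, 0, 0, 0, 0], [0, 0, 1.1, 0, 0, 0, 0], [-0.5, 0, 0, 0, 0, 0, 0], [-0.5, 0, 0, 0, 0, 0, 0]],
  ],
)

```text
t: 2.23
position: [0.5151, -0.2209, 0.1002]
tool_rot: [180.0, 0.0, -78.7]
contact_force: [-1.0, -0.1, 0.8]
opening: 0.008
```

Emit:
send_rows(
  targets=[
    [[-0.5, 0, 0, 0, 0, 0, 0], [-0.5, 0, 0, 0, 0, 0, 0], [-0.3, 0, 0, 0, 0, 0, 0], [0, 0, 0, 0, 0, 0, 0]],
  ],
)

```text
t: 2.57
position: [0.5132, -0.2075, 0.101]
tool_rot: [-180.0, -0.0, -78.6]
contact_force: [0.2, 0.1, 0.0]
opening: 0.004
```

Emit:
send_rows(
  targets=[
    [[-0.4, 0, 0, 0, 0, 0, 0], [-0.4, 0, 0, 0, 0, 0, 0], [-0.2, 0, 0, 0, 0, 0, 0], [0, 0, 0, 0, 0, 0, 0]],
  ],
)

```text
t: 2.9
position: [0.511, -0.198, 0.1005]
tool_rot: [180.0, 0.0, -78.6]
contact_force: [0.8, -0.5, -0.1]
opening: 0.006
```

Emit:
send_rows(
  targets=[
    [[-0.2, 0, 0, 0, 0, 0, 0], [-0.2, 0, 0, 0, 0, 0, 0]],
  ],
)

```text
t: 3.07
position: [0.5102, -0.1946, 0.1005]
tool_rot: [180.0, 0.0, -78.7]
contact_force: [0.5, 0.6, 0.1]
opening: 0.002
```

Emit:
send_rows(
  targets=[
    [[-0.2, 0, 0, 0, 0, 0, 0], [-0.2, 0, 0, 0, 0, 0, 0]],
  ],
)

```text
t: 3.23
position: [0.5095, -0.1908, 0.1005]
tool_rot: [-180.0, -0.0, -78.7]
contact_force: [0.8, -6.4, -1.5]
opening: 0.005
```

Emit:
send_rows(
  targets=[
    [[-0.2, 0, 0, 0, 0, 0, 0], [-0.2, 0, 0, 0, 0, 0, 0]],
  ],
)

```text
t: 3.4
position: [0.5087, -0.1868, 0.1005]
tool_rot: [-180.0, -0.0, -78.7]
contact_force: [0.3, -1.2, 0.2]
opening: 0.005
```

Emit:
send_rows(
  targets=[
    [[-0.2, 0, 0, 0, 0, 0, 0], [-0.2, 0, 0, 0, 0, 0, 0]],
  ],
)

```text
t: 3.57
position: [0.5078, -0.1825, 0.1005]
tool_rot: [180.0, 0.0, -78.7]
contact_force: [0.1, 0.6, -0.0]
opening: 0.005
```

Emit:
send_rows(
  targets=[
    [[-0.1, 0, 0, 0, 0, 0, 0], [-0.1, 0, 0, 0, 0, 0, 0]],
  ],
)

```text
t: 3.73
position: [0.5075, -0.1805, 0.1005]
tool_rot: [180.0, 0.0, -78.7]
contact_force: [0.4, 0.9, -0.2]
opening: 0.003
```

Emit:
send_rows(
  targets=[
    [[-0.1, 0, 0, 0, 0, 0, 0], [-0.1, 0, 0, 0, 0, 0, 0]],
  ],
)

```text
t: 3.9
position: [0.5071, -0.1788, 0.1005]
tool_rot: [180.0, 0.0, -78.7]
contact_force: [0.3, 0.0, 0.0]
opening: 0.005
```

Emit:
send_rows(
  targets=[
    [[-0.1, 0, 0, 0, 0, 0, 0], [-0.1, 0, 0, 0, 0, 0, 0]],
  ],
)

```text
t: 4.07
position: [0.5069, -0.1777, 0.1005]
tool_rot: [-180.0, -0.1, -78.7]
contact_force: [2.8, -8.2, -4.4]
opening: 0.002
```

Emit:
send_rows(
  targets=[
    [[-0.1, 0, 0, 0, 0, 0, 0], [-0.1, 0, 0, 0, 0, 0, 0]],
  ],
)

```text
t: 4.23
position: [0.5068, -0.1771, 0.1006]
tool_rot: [-179.9, -0.1, -78.7]
contact_force: [5.4, -16.5, -8.2]
opening: 0.008
```

Emit:
send_rows(
  targets=[
    [[-0.1, 0, 0, 0, 0, 0, 0], [-0.1, 0, 0, 0, 0, 0, 0]],
  ],
)

```text
t: 4.4
position: [0.5067, -0.1766, 0.1006]
tool_rot: [-179.9, -0.2, -78.8]
contact_force: [7.8, -25.8, -12.3]
opening: 0.001
```

Emit:
send_rows(
  targets=[
    [[-0.1, 0, 0, 0, 0, 0, 0], [-0.1, 0, 0, 0, 0, 0, 0]],
  ],
)

```text
t: 4.57
position: [0.5062, -0.1745, 0.1006]
tool_rot: [-179.9, -0.2, -78.8]
contact_force: [2.4, -5.7, -3.5]
opening: 0.005
```

Emit:
send_rows(
  targets=[
    [[-0.1, 0, 0, 0, 0, 0, 0], [-0.1, 0, 0, 0, 0, 0, 0]],
  ],
)

```text
t: 4.73
position: [0.5052, -0.1695, 0.1005]
tool_rot: [-180.0, -0.0, -78.7]
contact_force: [-0.3, -1.2, 0.2]
opening: 0.002
```

Passed the 4‑jar groove (release at TCP y ≈ −0.177). The 3‑jar groove should come at TCP y ≈ −0.137.

Emit:
send_rows(
  targets=[
    [[-0.2, 0, 0, 0, 0, 0, 0], [-0.2, 0, 0, 0, 0, 0, 0]],
  ],
)

```text
t: 4.9
position: [0.5043, -0.1649, 0.1005]
tool_rot: [180.0, 0.0, -78.7]
contact_force: [0.1, -0.7, 0.4]
opening: 0.003
```

Emit:
send_rows(
  targets=[
    [[-0.2, 0, 0, 0, 0, 0, 0], [-0.2, 0, 0, 0, 0, 0, 0]],
  ],
)

```text
t: 5.07
position: [0.5035, -0.1609, 0.1005]
tool_rot: [180.0, 0.0, -78.7]
contact_force: [0.1, -1.5, 1.6]
opening: 0.004
```

Emit:
send_rows(
  targets=[
    [[-0.2, 0, 0, 0, 0, 0, 0], [-0.2, 0, 0, 0, 0, 0, 0]],
  ],
)

```text
t: 5.23
position: [0.5028, -0.1572, 0.1005]
tool_rot: [-180.0, -0.0, -78.7]
contact_force: [0.2, -3.7, 0.4]
opening: 0.004
```

Emit:
send_rows(
  targets=[
    [[-0.2, 0, 0, 0, 0, 0, 0], [-0.1, 0, 0, 0, 0, 0, 0]],
  ],
)

```text
t: 5.4
position: [0.5022, -0.1542, 0.1005]
tool_rot: [-180.0, 0.0, -78.7]
contact_force: [1.0, -3.3, -0.0]
opening: 0.005
```

Emit:
send_rows(
  targets=[
    [[-0.15, 0, 0, 0, 0, 0, 0], [-0.15, 0, 0, 0, 0, 0, 0]],
  ],
)

```text
t: 5.57
position: [0.5016, -0.1514, 0.1005]
tool_rot: [-180.0, -0.0, -78.7]
contact_force: [1.2, -3.5, 0.7]
opening: 0.003
```

Emit:
send_rows(
  targets=[
    [[-0.15, 0, 0, 0, 0, 0, 0], [-0.15, 0, 0, 0, 0, 0, 0]],
  ],
)

```text
t: 5.73
position: [0.501, -0.1484, 0.1005]
tool_rot: [180.0, 0.0, -78.7]
contact_force: [-0.9, -2.5, 1.0]
opening: 0.004
```

Emit:
send_rows(
  targets=[
    [[-0.1, 0, 0, 0, 0, 0, 0], [-0.1, 0, 0, 0, 0, 0, 0]],
  ],
)

```text
t: 5.9
position: [0.5006, -0.1464, 0.1005]
tool_rot: [180.0, 0.0, -78.7]
contact_force: [-1.0, -3.5, 0.7]
opening: 0.004
```

Emit:
send_rows(
  targets=[
    [[-0.1, 0, 0, 0, 0, 0, 0], [-0.1, 0, 0, 0, 0, 0, 0]],
  ],
)

```text
t: 6.07
position: [0.5003, -0.1445, 0.1005]
tool_rot: [-180.0, 0.0, -78.7]
contact_force: [0.6, -3.0, 1.8]
opening: 0.006
```

Emit:
send_rows(
  targets=[
    [[-0.1, 0, 0, 0, 0, 0, 0], [0, 0, 0, 0, 0, 0, 0]],
  ],
)

```text
t: 6.23
position: [0.5, -0.1432, 0.1004]
tool_rot: [180.0, 0.0, -78.7]
contact_force: [0.2, -1.8, 0.6]
opening: 0.002
```

Emit:
send_rows(
  targets=[
    [[-0.1, 0, 0, 0, 0, 0, 0], [0, 0, 0, 0, 0, 0, 0]],
  ],
)

```text
t: 6.4
position: [0.4998, -0.1421, 0.1004]
tool_rot: [180.0, 0.0, -78.7]
contact_force: [0.5, 0.5, 0.0]
opening: 0.007
```

Emit:
send_rows(
  targets=[
    [[-0.1, 0, 0, 0, 0, 0, 0], [0, 0, 0, 0, 0, 0, 0]],
  ],
)

```text
t: 6.57
position: [0.4996, -0.1412, 0.1004]
tool_rot: [180.0, 0.0, -78.7]
contact_force: [1.0, 0.4, -0.4]
opening: 0.007
```

```bash
python3 - <<'E'
from h import *
c0=dict(np.load('scene.npz'));c=cap('scene');print(r.state()['position'],r.state()['contact_force'])
cv2.imwrite('pics/scene2.png',cv2.resize(c['pixels'][130:245,210:310],None,fx=5,fy=5,interpolation=cv2.INTER_CUBIC))
E
```

```text
[ 0.49960428 -0.14132127  0.10041941] [-0.72396223 -0.73476689  0.13157615]
```

View pics/scene2.png

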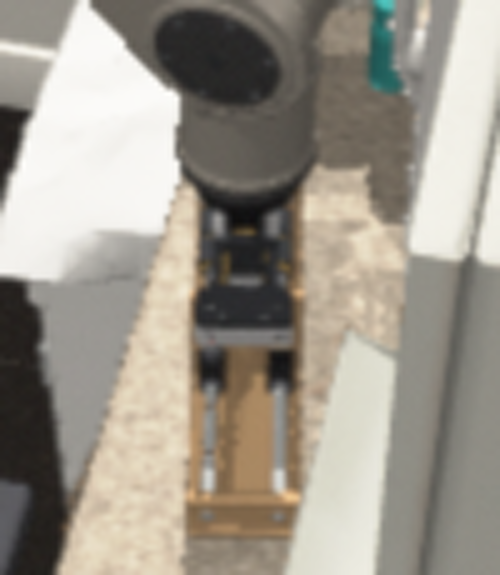

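Force fell to nothing about 4.5 mm before the predicted contact, the same pattern as at the first groove. The gripper hides the plate from this camera; come away and look.

Emit:
send_rows(
  targets=[
    [[1, 0, 0, 0, 0, 0, 0], [2, 0, 0, 0, 0, 0, 0], [2, 0, -2, 0, 0, 0, 0], [2, 0, -3, 0, 0, 0, 0], [2, 0, -3, 0, 0, 0, 0]],
  ],
)

```text
t: 7.03
position: [0.5168, -0.2313, 0.181]
tool_rot: [179.9, 0.1, -78.7]
contact_force: [0.8, 0.3, 0.4]
opening: 0.005
```

Emit:
send_rows(
  targets=[
    [[3, 1, -2, 0, 0, 0, 0], [3.5, 2, 0, 0, 0, 0, 0], [3.5, 2, 0, 0, 0, 0, 0], [3.5, 2, 0, 0, 0, 0, 0], [0, 0, 0, 0, 0, 0, 0]],
  ],
)

```text
t: 7.45
position: [0.4707, -0.3847, 0.2006]
tool_rot: [179.9, -0.2, -79.2]
contact_force: [-0.6, 0.2, 0.2]
opening: 0.005
```

```bash
python3 - <<'E'
from h import *
print(r.state()['position'],r.state()['contact_force'])
c0=np.array([.49325,-.1215]);u=np.array([-.19646,.98051])
out=np.zeros((500,800,3),np.uint8)
for n,(x,y,w,h),X in(('scene',(225,135,65,100),0),('top',(185,165,110,85),350)):
  c=cap(n);im=cv2.resize(c['pixels'][y:y+h,x:x+w],None,fx=5 if X==0 else 4,fy=5 if X==0 else 4,interpolation=cv2.INTER_CUBIC);out[:im.shape[0],X:X+im.shape[1]]=im[:500,:800-X]
  W=world(c);W=W.reshape(-1,3);d=W[:,:2]-c0;ry=d@u;rx=d@np.array([u[1],-u[0]])
  t=(abs(rx)>.024)&(abs(rx)<.05)&(abs(W[:,2]-.122)<.004)&(ry>-.09)&(ry<.05)
  print(n,'top n',t.sum(),np.percentile(ry[t],[5,50,95]).round(4))
  t=(W[:,2]>.06)&(W[:,2]<.112)&(ry<.02)&(ry>-.09)&(abs(rx)<.012);print('face',t.sum(),np.percentile(ry[t],[5,50,95]).round(4) if t.sum() else '')
  Wr=world(dict(np.load(n+'.npz')))
cv2.imwrite('pics/after.png',out)
E
```

```text
[ 0.47070771 -0.38473429  0.20057402] [-0.62091577  0.16237384  0.16136867]
scene top n 17 [-0.0066 -0.0024  0.0015]
face 45 [-0.0088 -0.005  -0.0011]
top top n 26 [-0.0023  0.0017  0.0065]
face 19 [0.0032 0.0065 0.0115]
```

View pics/after.png

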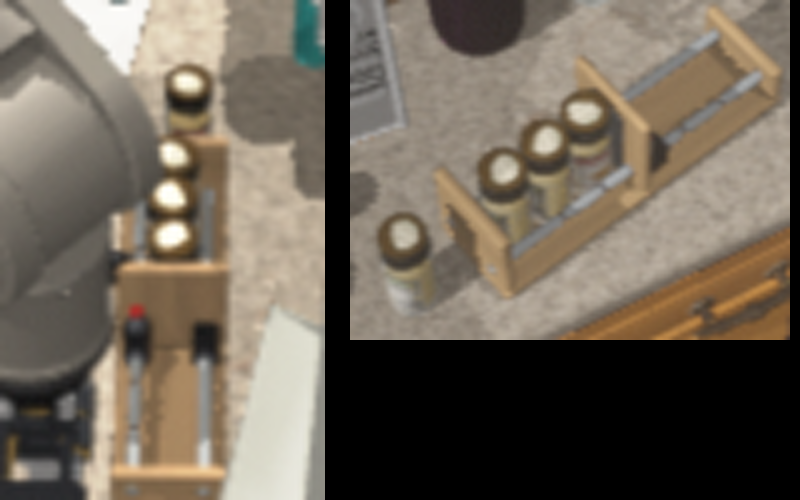

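Picture: the three jars are gathered and upright, stop plate top edge at left panel (172,267), red button (137,312); low rail free. The plate moved 57.5 mm, to travel ≈0.0965, and 3–5 mm ahead of the finger, so it was pulled in. A gentle feel (≤ ~6 N) at the groove will confirm it is seated.

Emit:
send_rows(
  targets=[
    [[-3.5, -2, 0, 0, 0, 0, 0], [-3.5, -2, 0, 0, 0, 0, 0], [-3.5, -2, 0, 0, 0, 0, 0], [-3, -1, 2, 0, 0, 0, 0], [0, 0, 0, 0, 0, 0, 0]],
  ],
)

```text
t: 7.97
position: [0.5183, -0.2216, 0.1782]
tool_rot: [179.9, 0.2, -78.1]
contact_force: [0.4, 0.3, 0.1]
opening: 0.003
```

Emit:
send_rows(
  targets=[
    [[-2, 0, 3, 0, 0, 0, 0], [-2, 0, 3, 0, 0, 0, 0], [-1, 0, 2, 0, 0, 0, 0], [0, 0, 0, 0, 0, 0, 0], [0, 0, 0, 0, 0, 0, 0]],
  ],
)

```text
t: 8.38
position: [0.5074, -0.1801, 0.1002]
tool_rot: [179.9, 0.1, -78.6]
contact_force: [0.7, -0.2, 0.5]
opening: 0.006
```

Emit:
send_rows(
  targets=[
    [[-1, 0, 0, 0, 0, 0, 0], [-1, 0, 0, 0, 0, 0, 0], [-1, 0, 0, 0, 0, 0, 0], [-0.7, 0, 0, 0, 0, 0, 0], [0, 0, 0, 0, 0, 0, 0]],
  ],
)

```text
t: 8.8
position: [0.5004, -0.1428, 0.1011]
tool_rot: [-179.9, 0.0, -78.6]
contact_force: [0.0, -0.2, 0.4]
opening: 0.006
```

Emit:
send_rows(
  targets=[
    [[-0.1, 0, 0, 0, 0, 0, 0], [0, 0, 0, 0, 0, 0, 0]],
  ],
)

```text
t: 8.97
position: [0.5002, -0.1437, 0.1007]
tool_rot: [-180.0, -0.0, -78.7]
contact_force: [0.4, 0.2, 0.2]
opening: 0.006
```

Settled at −0.1437; feel forward step by step.

Emit:
send_rows(
  targets=[
    [[-0.2, 0, 0, 0, 0, 0, 0], [0, 0, 0, 0, 0, 0, 0]],
  ],
)

```text
t: 9.13
position: [0.4996, -0.1417, 0.1005]
tool_rot: [180.0, 0.0, -78.7]
contact_force: [-0.2, 0.7, -0.1]
opening: 0.002
```

Emit:
send_rows(
  targets=[
    [[-0.1, 0, 0, 0, 0, 0, 0], [0, 0, 0, 0, 0, 0, 0]],
  ],
)

```text
t: 9.3
position: [0.4994, -0.1407, 0.1004]
tool_rot: [180.0, 0.0, -78.7]
contact_force: [-0.0, 0.2, -0.4]
opening: 0.004
```

Emit:
send_rows(
  targets=[
    [[-0.1, 0, 0, 0, 0, 0, 0], [0, 0, 0, 0, 0, 0, 0]],
  ],
)

```text
t: 9.47
position: [0.4992, -0.1396, 0.1004]
tool_rot: [180.0, 0.0, -78.7]
contact_force: [0.2, 0.9, 0.3]
opening: 0.004
```

Emit:
send_rows(
  targets=[
    [[-0.1, 0, 0, 0, 0, 0, 0], [0, 0, 0, 0, 0, 0, 0]],
  ],
)

```text
t: 9.63
position: [0.4991, -0.1385, 0.1005]
tool_rot: [180.0, 0.0, -78.7]
contact_force: [-0.4, 0.0, -0.3]
opening: 0.009
```

Emit:
send_rows(
  targets=[
    [[-0.1, 0, 0, 0, 0, 0, 0], [0, 0, 0, 0, 0, 0, 0]],
  ],
)

```text
t: 9.8
position: [0.4989, -0.1376, 0.1005]
tool_rot: [-180.0, 0.0, -78.7]
contact_force: [0.0, -0.2, -1.1]
opening: 0.006
```

Emit:
send_rows(
  targets=[
    [[-0.1, 0, 0, 0, 0, 0, 0], [0, 0, 0, 0, 0, 0, 0]],
  ],
)

```text
t: 9.97
position: [0.4987, -0.1369, 0.1005]
tool_rot: [-180.0, -0.0, -78.7]
contact_force: [0.9, -1.9, -0.7]
opening: 0.003
```

Contact came at −0.137, as predicted from the first groove (42 mm on), so the stop is seated. Come away.

Emit:
send_rows(
  targets=[
    [[1, 0, 0, 0, 0, 0, 0], [2, 0, 0, 0, 0, 0, 0], [2, 0, -2, 0, 0, 0, 0], [2, 0, -3, 0, 0, 0, 0], [2, 0, -3, 0, 0, 0, 0]],
  ],
)

```text
t: 10.38
position: [0.5158, -0.2264, 0.1811]
tool_rot: [179.9, 0.1, -78.7]
contact_force: [0.6, 0.2, 1.2]
opening: 0.005
```

Emit:
send_rows(
  targets=[
    [[3, 1, -2, 0, 0, 0, 0], [3.5, 2, 0, 0, 0, 0, 0], [0, 0, 0, 0, 0, 0, 0], [0, 0, 0, 0, 0, 0, 0], [0, 0, 0, 0, 0, 0, 0]],
  ],
)

```text
t: 10.8
position: [0.4995, -0.2948, 0.2002]
tool_rot: [180.0, 0.0, -78.7]
contact_force: [-0.4, 0.1, 0.4]
opening: 0.005
```

```bash
python3 - <<'E'
from h import *
c0=np.array([.49325,-.1215]);u=np.array([-.19646,.98051])
c=cap('top');W=world(c).reshape(-1,3);d=W[:,:2]-c0;ry=d@u;rx=d@np.array([u[1],-u[0]])
t=(abs(rx)>.024)&(abs(rx)<.05)&(abs(W[:,2]-.122)<.004)&(ry>-.09)&(ry<.05)
print('plate top',np.percentile(ry[t],[5,50,95]).round(4))
s=r.state();print(s['position'],s['contact_force'],s['qvel'].round(2),s['t'])
cv2.imwrite('pics/final.png',c['pixels'])
E
```

```text
plate top [-0.0022  0.0022  0.0069]
[ 0.49975071 -0.29408986  0.20007859] [ 0.03081542 -0.95530431  0.58198984] [-0.83 -0.11 -0.39  0.17  0.09 -0.11 -0.05] 10.85
```

View pics/final.png

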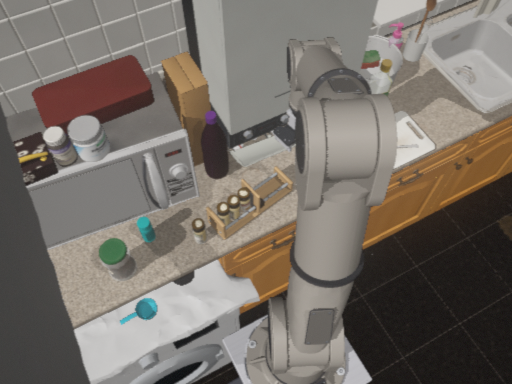

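Final picture: the stop stands close behind the three upright jars (223–245, 195–210), and the spare jar (199,228) and coffee jar (113,255) are where they were. The arm hides the mug, but it never came near it. Hand in.

```bash
python3 -c "
from plant import r
print(r.sign_off())"
```

```text
the job is handed in; nothing more can be done
None
```

I pushed the stop from behind with the shut fingertips, through the 4-jar groove and into the 3-jar groove. I then drew the arm back and handed the job in at about 11 s.

**Stop position:**
- At the 3-jar groove the push force fell to nothing as the stop was pulled in ahead of the fingers.
- A light second touch of about 2 N met the stop 42 mm beyond the 4-jar groove, as it should.
- The cameras put its travel at about 0.0965–0.097 m, within about 1.5 mm of 0.098.

**Jars:** The three jars look upright and gathered.

**Not checked or different from expected:**
- I could not measure the drop of the nose directly; I inferred it from the forces and positions.
- Leaving the 4-jar groove took about 26 N at the wrist, more than the 8–15 N stated. The jars were not squeezed then.
- The arm hid the mug and lemon in the last picture. The tool passed about 10 cm above the mug and felt no contact on the way.

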